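Isolate the board test jig and hold its spring jaw open

ROBOT

A 6-joint arm with a two-finger parallel gripper is mounted at the origin on a cart in front of the work surface, level with it; the furniture and walls round the work are solid. World frame = base frame: x ahead of the robot, y to its left, z up, the work surface at z = 0. Lengths are in mm, angles in rad, forces in N, time in s.
With the tool pointing down it reaches from about 250 to 850 mm from the base axis. Payload 12.5 kg.
Tool frame: the origin (TCP) lies on the front face of the gripper's body, between the roots of the fingers; the fingertips stand 84 mm ahead of it and the grasp point (between the pads) lies 65 mm ahead of it; y points along the fingers, z is the direction in which the jaws open and shut, and the axes are right-handed (so a half turn about y gives the same grasp; the last joint's range is limited). The gripper opens to 93 mm and grips with 3 to 60 N. Pads are 15 mm wide; open, the fingers measure 128 mm over their backs; the gripper's body (75 mm by 188 mm) begins 65 mm behind the grasp point.
Start: joints at [1.193, 0.351, 1.652, -0, 1.139, -0.085], TCP at [158.717, 526.587, 302.733] pointing down, gripper open.
Joint ranges: [-2.75, 2.75], [-0.79, 2.1], [0.01, 2.65], [-1.57, 4.71], [0.07, 3.14], [-2.87, 2.87]. Speed limits (rad/s): [2.22, 2.22, 2.79, 3.14, 3.14, 3.14].

INTERFACE

Orientations are given as a unit quaternion [x, y, z, w].
In Python, from cell import robot, viewer gives the robot as it stands.
- The arm moves only by the tool carry_out, never from a script. Its argument "commands" is a list of rows, each an object with "delta_rot": the turn, a rotation vector about the tool's x, y, z in rad, a list of three; "dp": the shift along the tool's x, y, z in mm, a list of three; "fingers": the closure, from -1 (fully open) to 1 (shut). In form: [{"delta_rot": [rx, ry, rz], "dp": [dx, dy, dz], "fingers": fingers}, ...]. A call has 1 to 20 rows; each row shifts and turns the commanded pose from where the row before left it, along the tool's axes as they then stand; what a row does not reach is not made up. A row lasts 1/12 s, in which the tool goes at most 41.7 mm and 7.16 degrees, less where a joint would pass 70% of its speed; a pose out of reach is approached as far as the arm can. A call with a gripper value outside its range is refused whole. The fingers move at their own pace and stop on an object; "squeeze" is the grip in N (left out, the last holds). Time passes only in rows, so rows that do not move let the fingers close. It gives the time, the measured TCP pose, the force and the opening at its end, in the units of the state.
- robot.observe(): the state, without advancing time (a new reading comes with each control period).
- viewer.capture(name): name is "scene" or "top" or "wrist"; returns a dict with "frame" (400x640x3 uint8, red, green, blue), "fov_y" (degrees; the focal length in pixels is half the picture's height over the tangent of half this angle, whatever the lens; pixels are square), "cx", "cy" (the principal point, pixels), "dist_coeffs" ([k1, k2, p1, p2, k3] as OpenCV has them; the pictures are not rectified), "camera_from_world" (4x4, takes a point from world to camera coordinates); the wrist camera has in their place "mount" (4x4, takes a point from camera to tool coordinates, whose origin is the TCP and whose axes are the tool frame's). Camera axes: x right, y down, z forward; pixel columns grow to the right and rows downward; lengths in mm; the calibration is good to about 2 mm. A picture is of the moment at which its call begins: read the wrist's pose just before it. There is no depth.
- robot.sign_off(): hands the job in, once; it reports no verdict.
The state is a dict: "time": time; "qpos": joint angles; "qd": joint speeds; "joint_torque": joint torques, N m; "ee_pos": TCP position; "tool_rot": TCP orientation; "wrist_force": force on the tool from outside, world axes, zero at the start; "torque": the same for the moment, N m; "grip_width": finger opening in mm.
Only numpy, scipy, OpenCV 4.12 (cv2) and the standard library are available. Lean on these libraries where they do the work, as an engineer would, in place of code of your own. Each camera call takes 0.05 s, during which the arm holds its last target.

TASK

Get the board test jig open for me to load the next board: first switch its isolator off (turn the handle clockwise until it clicks to its other stop, which also frees the jaw), then pull the spring jaw back by its bow handle until the jaw's pointer is level with the pointer of the width marker on the rule. The jaw closes by itself, so keep hold of it: finish with the gripper still holding it steady at the marker. Do not let the jaw snap back, and leave the width marker where it is set and the small things round the jig where they lie.

Things in the scene. Friction and masses are not known exactly. Their poses are not given: they have to be found in the camera images.
- jig: Fixed board test jig on a dark 258 x 130 mm base. Origin on its underside below the slide's middle line; jig x runs along the slide to the black contact head (brass pins) and points to the robot's left (world +y, within 10 degrees), z up. In jig x: contact head 84 to 108 mm (74 mm high), switch box -132 to -78 mm (66 mm high). Rule at jig y = -68 mm (the side away from the robot), 47 mm high.
- isolator (a joint): Rotary isolator on the switch box, upright axis: 0 = on (start), 1.047 rad (60 degrees clockwise seen from above) = off. A spring detent holds both positions: about 0.12 Nm to leave one, snaps over by itself past the middle. While it is on, a dog on its shaft stands behind the jaw's bar and blocks the jaw (about 1 mm of play).
- jaw (a joint): Travel of the spring jaw in m: 0 = shut (start), grows as it is pulled along jig -x, end stop at 0.062. A spring pushes it shut with about 7 N at 0 and 12 N at 0.05 (friction about 1 N); the jaw weighs about 0.35 kg.
- width_marker (a joint): Setting of the width marker in m, 0.028 to 0.056: the jaw's pointer is level with the marker's when the jaw travel equals this value. Held by friction (6 N); not to be shifted.
- pull_handle (a point): Middle of the grip bar of the jaw's black bow handle: round bar 12 mm thick along jig y, straight for 56 mm, 92 mm above the bench. Below it is free to the jaw block (48 mm high; a black plate 61 mm high stands 13 to 19 mm from the bar's middle on the contact head's side). Can be pinched from above, fingers closing along jig x. At the marker it is still over 65 mm from the isolator's axis.
- isolator_axis (a point): Point on the isolator's axis, 85 mm above the bench. The black handle is an upright blade 14 mm thick and 50 mm long, from 70 to 100 mm above the bench, reaching 29 mm from the axis at its pointer end (short white line on top) and 21 mm at the other. The switch box below it is 66 mm high.
- isolator_tip (a point): Near the pointer end of the isolator handle, 26 mm from the axis, 85 mm above the bench. On: the pointer stands 60 degrees clockwise from jig x (away from the robot and to its left); off: 120 degrees clockwise from jig x (away from the robot and to its right).
- jaw_pointer (a point): Tip of the dark pointed plate on the jaw (thin white line along it), over the inner edge of the rule, 50 mm above the bench; moves with the jaw.
- marker_tip (a point): Tip of the pointed black cursor (white line, small steel thumb screw) that is clamped on the outer edge of the rule and points inward at the jaw's pointer, 50 mm above the bench. Level means the same place along jig x.
- board_blue: Small blue circuit board, 37 x 45 x 12 mm, lying loose beyond the contact head; origin under its centre. Leave it.
- heatsink: Black finned heatsink, 40 x 40 x 22 mm, lying loose beyond the contact head; origin under its centre. Leave it.
- probe_stick: White stick with a red ball, 114 mm long, 14 mm high, lying loose beyond the board and the heatsink; origin under its centre. Leave it.
- hanging_lead (a point): Point on a fixed grey lead behind the jig, to keep clear of: it slopes in the strip of world x 0.52 to 0.55 from 0.37 m high at y = 0.18 down to the bench at y = 0.39. To the right of it the screen and microscope stand at world x above 0.49 for all y below 0.16, up to 0.5 m high; an arm coming from the right passes them on the robot's side.

How it is judged (in metres and radians):
On the way:
1. the isolator is switched off while the jaw is still shut (value of joint isolator above 0.96 rad and value of joint jaw below 0.004 m), for 0.2 s.
At the end, for the whole second after the job is handed in: the isolator is off (at least 0.96 rad), the jaw's pointer is within 3 mm of the marker's pointer along the rule and stands still (under 10 mm/s), and the fingers are holding the jaw (at least 3 N on it) (value of joint isolator above 0.96 rad and x of jaw_pointer in the frame of marker_tip between -0.003 and 0.003 m and velocity of joint jaw between -0.01 and 0.01 m/s and contact force between the fingers and jaw above 3 N); the arm keeps its last pose, push and grip.
It fails at once if the jaw snaps back towards shut (faster than 0.5 m/s) (velocity of joint jaw below -0.5 m/s).
It fails at once if the width marker is shifted by more than 3 mm along its rule (distance of marker_tip from where it was at the start of the episode above 0.003 m).
It fails at once if a thing lying round the jig is moved by more than 20 mm (distance of any of board_blue, heatsink, probe_stick from where it was at the start of the episode above 0.02 m).
It also fails if it takes over 48 s, if anything falls off the work surface, if the arm or the gripper's body presses on something with over 40 N, if the wrist force passes 120 N, or if a joint passes its speed limit or range.

## Working session

There is one attempt and no reset: what is moved stays moved. The work goes in short steps, Python scripts to look and compute and a tool call to move; the robot and the scene stay as the last step left them, time stands still between calls to the robot, and variables do not carry over. Pictures are saved under pics/ and viewed, and the job is handed in when it is done.

Besides the shell and the picture viewer there is one more tool, called after "Emit:" by a JSON object that holds its "name" and its "arguments". carry_out: Moves the arm, as the interface text tells. Its arguments: {"type":"object","properties":{"commands":{"type":"array"},"squeeze":{"type":"number"}},"required":["commands"]}

```bash
ls; mkdir -p pics; cat > h.py <<'E'
import numpy as np, cv2
from scipy.spatial.transform import Rotation as R
from cell import robot, viewer
def shot(cam,fn):
    s=robot.observe(); c=viewer.capture(cam)
    cv2.imwrite('pics/'+fn+'.png',c['frame'][:,:,::-1])
    np.save('pics/'+fn+'.npy',{'c':c,'s':s},allow_pickle=True); return c,s
def load(fn):
    d=np.load('pics/'+fn+'.npy',allow_pickle=True).item(); return d['c'],d['s']
def calib(c,s):
    f=200/np.tan(np.radians(c['fov_y'])/2)
    K=np.array([[f,0,c['cx']],[0,f,c['cy']],[0,0,1]]); D=np.array(c['dist_coeffs'],float)
    if 'camera_from_world' in c: T=np.linalg.inv(np.array(c['camera_from_world']))
    else:
        W=np.eye(4); W[:3,:3]=R.from_quat(s['tool_rot']).as_matrix(); W[:3,3]=s['ee_pos']; T=W@np.array(c['mount'])
    return K,D,T
def ray(c,s,uv):
    K,D,T=calib(c,s); p=cv2.undistortPoints(np.array([[uv]],float),K,D)[0,0]
    d=T[:3,:3]@np.array([p[0],p[1],1]); return T[:3,3],d/np.linalg.norm(d)
def plane(c,s,uv,z):
    o,d=ray(c,s,uv); return o+d*(z-o[2])/d[2]
def proj(c,s,P):
    K,D,T=calib(c,s); Ti=np.linalg.inv(T); return cv2.projectPoints(np.array(P,float).reshape(-1,3),cv2.Rodrigues(Ti[:3,:3])[0],Ti[:3,3],K,D)[0].reshape(-1,2)
def tri(rays):
    A=0;b=0
    for o,d in rays:
        M=np.eye(3)-np.outer(d,d);A=A+M;b=b+M@o
    p=np.linalg.solve(A,b); return p,[np.linalg.norm(np.cross(p-o,d)) for o,d in rays]
E
python3 - <<'E'
from h import *
np.set_printoptions(precision=3,suppress=True)
for n in ['scene','top','wrist']:
    c,s=shot(n,n+'0'); K,D,T=calib(c,s); print(n,K[0,0],D,T.tolist())
print(s)
E
```

```text
pics
scene 374.7374661041963 [-0.044  0.     0.     0.     0.   ] [[0.7585901173996332, -0.4100234598706911, 0.5063810779830532, 30.873416734576406], [-0.6515649761206563, -0.4749489114302216, 0.5915121414004417, -109.79382033853808], [-0.0020287130156173725, -0.7786554397722493, -0.6274484763202355, 675.1341135528445], [0.0, 0.0, 0.0, 1.0]]
top 396.11932726563475 [0.006 0.    0.    0.    0.   ] [[0.005157809491365306, -0.9904131874924641, 0.13804026601781147, 352.55325194140175], [-0.9999265639937606, -0.006621978987391212, -0.010149680483765912, 397.28396234594004], [0.010966477140940512, -0.1379777787736414, -0.9903746104095204, 985.9715940505534], [0.0, 0.0, 0.0, 1.0]]
wrist 324.14504651595456 [-0.037  0.     0.     0.     0.   ] [[0.28940063716371517, 0.9268685846314338, 0.23908554542790084, 93.12377045108097], [0.9572074829250186, -0.27995328125215535, -0.07334844884863181, 547.1939277077817], [-0.00105159002674038, 0.25008156097456063, -0.9682242028677763, 384.06230103119174], [0.0, 0.0, 0.0, 1.0]]
{'time': 0.1, 'qpos': array([ 1.193,  0.351,  1.652, -0.   ,  1.139, -0.085]), 'qd': array([ 0.   , -0.001, -0.004, -0.001, -0.003,  0.   ]), 'joint_torque': array([  0.002, -49.803, -28.57 ,   0.07 ,   0.024,  -0.   ]), 'ee_pos': array([158.65 , 526.398, 302.239]), 'tool_rot': array([ 0.7  , -0.103,  0.103, -0.699]), 'wrist_force': array([ 0.391, -0.145, -0.91 ]), 'torque': array([-0.054,  0.041, -0.035]), 'grip_width': 92.88396160894952}
```

View pics/scene0.png

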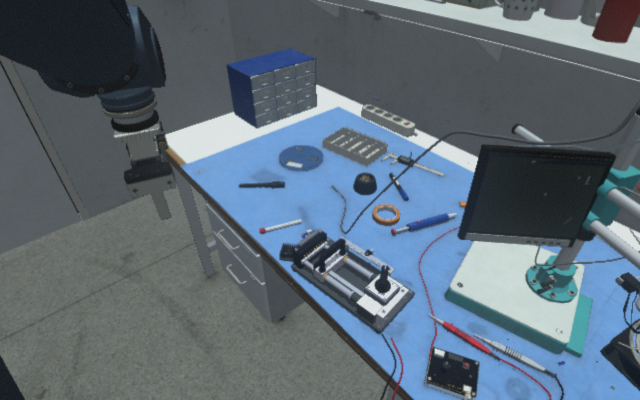

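View pics/top0.png

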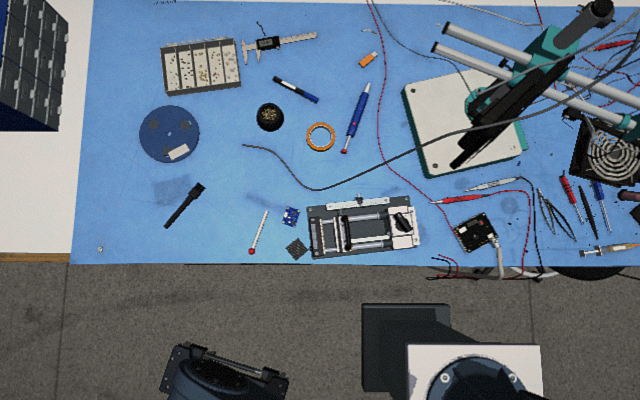

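View pics/wrist0.png

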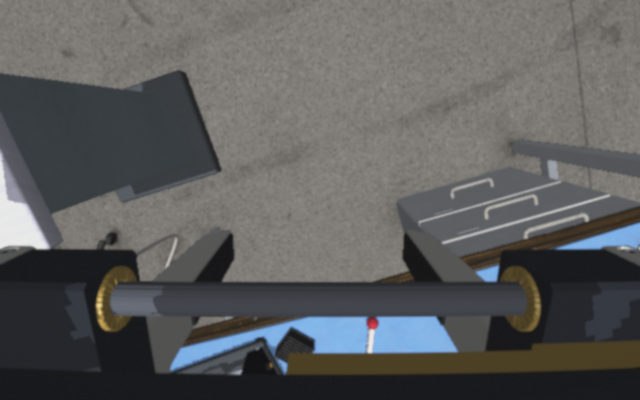

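Top view: jig at cols 308–420, rows 197–260; isolator near (402,222), bow handle near (346,232). I'll zoom in.

```bash
python3 - <<'E'
from h import *
c,s=load('top0'); f=c['frame'][185:270,235:430,::-1]; cv2.imwrite('pics/top0z.png',cv2.resize(f,None,fx=4,fy=4,interpolation=cv2.INTER_CUBIC))
c,s=load('scene0'); f=c['frame'][205:335,250:430,::-1]; cv2.imwrite('pics/scene0z.png',cv2.resize(f,None,fx=4,fy=4,interpolation=cv2.INTER_CUBIC))
E
```

```text
(no output)
```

View pics/top0z.png

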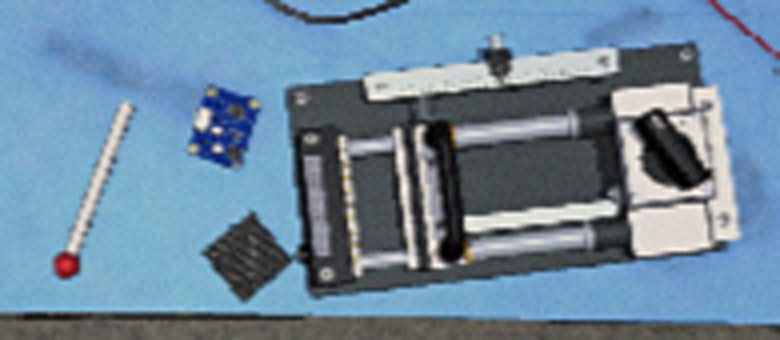

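View pics/scene0z.png

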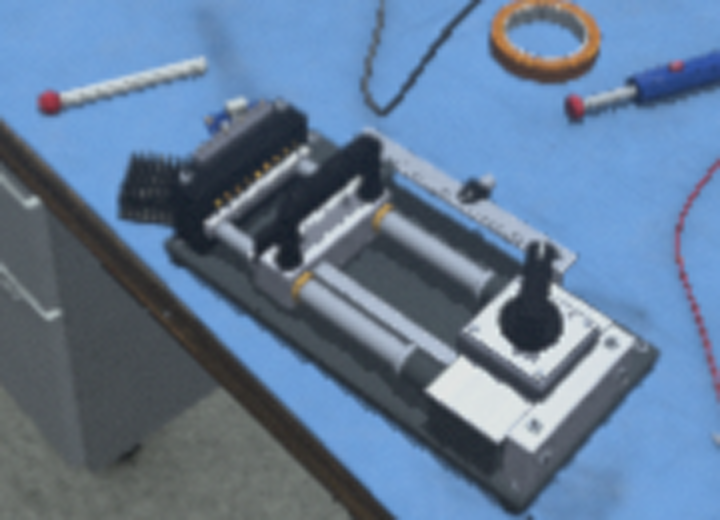

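```bash
python3 - <<'E'
from h import *
np.set_printoptions(precision=1,suppress=True)
c,s=load('top0'); c2,s2=load('scene0')
Z=lambda u,v:(235+u/4,185+v/4); Y=lambda u,v:(250+u/4,205+v/4)
for n,uv,z in [('bar far',(437,128),98),('bar near',(454,252),98),('base TL',(290,88),8),('base BL',(313,295),8),('base TR',(695,45),8),('marker',(497,75),50),('iso ptr',(648,118),100),('iso tail',(695,183),100),('iso mid',(672,150),100)]:
    print(n,plane(c,s,Z(*uv),z))
for n,a,b in [('barfar',(437,128),(368,142)),('barnear',(454,252),(278,238)),('isoTop',(655,115),(540,248))]:
    print(n,tri([ray(c,s,Z(*a)),ray(c2,s2,Y(*b))]))
E
```

```text
bar far [443.8 317.1  98. ]
bar near [374.4 308.   98. ]
base TL [477.5 400.3   8. ]
base BL [350.1 385.4   8. ]
base TR [506.3 147.    8. ]
marker [480.8 276.7  50. ]
iso ptr [450.  198.3 100. ]
iso tail [413.6 172.8 100. ]
iso mid [432.  185.2 100. ]
barfar (array([445.2, 315.9,  87.1]), [np.float64(0.30491401413265756), np.float64(0.30491401413270686)])
barnear (array([373.9, 306. ,  69.2]), [np.float64(1.5726111323606007), np.float64(1.5726111323606233)])
isoTop (array([451.5, 194.4,  99.3]), [np.float64(0.3888089086443749), np.float64(0.38880890864429996)])
```

```bash
cat >> h.py <<'E'
JX=np.array([-0.113,0.9936,0.]); 
def go(p,n=1,opening=None,s=None):
    """prints rot about tool y needed so z || opening, then per-row dp in new tool axes"""
    s=s or robot.observe(); M=R.from_quat(s['tool_rot']).as_matrix(); print('t',s['time'],'pos',s['ee_pos'],'width',s['grip_width'],'F',s['wrist_force'],'q',s['qpos']); print(M)
    Mt=M
    if opening is not None:
        o=np.array(opening)/np.linalg.norm(opening)
        if M[:,2]@o<0:o=-o
        y=np.array([0,0,-1.]); x=np.cross(y,o); Mt=np.stack([x,y,o],1)
        rv=R.from_matrix(M.T@Mt).as_rotvec(); print('rotvec',rv,'deg',np.degrees(np.linalg.norm(rv)))
    d=Mt.T@(np.array(p)-s['ee_pos']); print('dp total',d,'per row',d/n)
E
python3 - <<'E'
from h import *
np.set_printoptions(precision=4,suppress=True)
go([400,250,330],14,JX)
E
```

```text
t 0.15 pos [158.6537 526.4201 302.3352] width 93.12476674411349 F [ 0.6135 -0.0299  0.1803] q [ 1.1934  0.3511  1.6523  0.      1.1391 -0.0846]
[[ 0.9574 -0.0003  0.2886]
 [-0.2886 -0.0008  0.9574]
 [-0.0001 -1.     -0.0009]]
rotvec [ 0.0009 -0.406  -0.0003] deg 23.263978327561663
dp total [ 208.5652  -27.6648 -301.9216] per row [ 14.8975  -1.9761 -21.5658]
```

Emit:
{"name": "carry_out", "arguments": {"commands": [{"delta_rot": [0,-0.1,0],"dp": [0,0,0],"fingers": -1},{"delta_rot": [0,-0.1,0],"dp": [0,0,0],"fingers": -1},{"delta_rot": [0,-0.1,0],"dp": [0,0,0],"fingers": -1},{"delta_rot": [0,-0.106,0],"dp": [0,0,0],"fingers": -1},{"delta_rot": [0,0,0],"dp": [15,-2,-21.5],"fingers": -1},{"delta_rot": [0,0,0],"dp": [15,-2,-21.5],"fingers": -1},{"delta_rot": [0,0,0],"dp": [15,-2,-21.5],"fingers": -1},{"delta_rot": [0,0,0],"dp": [15,-2,-21.5],"fingers": -1},{"delta_rot": [0,0,0],"dp": [15,-2,-21.5],"fingers": -1},{"delta_rot": [0,0,0],"dp": [15,-2,-21.5],"fingers": -1},{"delta_rot": [0,0,0],"dp": [15,-2,-21.5],"fingers": -1},{"delta_rot": [0,0,0],"dp": [15,-2,-21.5],"fingers": -1},{"delta_rot": [0,0,0],"dp": [15,-2,-21.5],"fingers": -1},{"delta_rot": [0,0,0],"dp": [15,-2,-21.5],"fingers": -1},{"delta_rot": [0,0,0],"dp": [15,-2,-21.5],"fingers": -1},{"delta_rot": [0,0,0],"dp": [15,-2,-21.5],"fingers": -1},{"delta_rot": [0,0,0],"dp": [15,-2,-21.5],"fingers": -1},{"delta_rot": [0,0,0],"dp": [15,-2,-21.5],"fingers": -1},{"delta_rot": [0,0,0],"dp": [0,0,0],"fingers": -1},{"delta_rot": [0,0,0],"dp": [0,0,0],"fingers": -1}]}}

```text
time: 1.82
ee_pos: [401.8, 250.6, 330.6]
tool_rot: [0.706, 0.039, -0.039, -0.706]
wrist_force: [-0.6, -0.3, -0.2]
grip_width: 93.2
```

```bash
python3 - <<'E'
from h import *
c,s=shot('wrist','w1'); print(s['ee_pos'],s['qpos'],s['time'])
E
```

```text
[401.78082945 250.57622302 330.58866339] [ 4.59239902e-01  1.79996235e-01  1.80663292e+00  1.00577683e-04
  1.15529901e+00 -1.22268527e+00] 1.8167
```

View pics/w1.png

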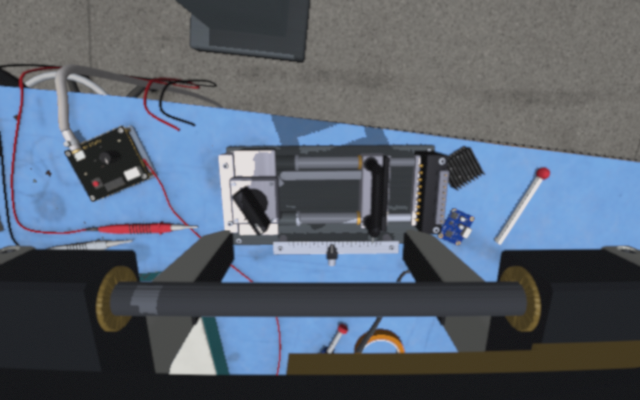

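The wrist view shows the whole jig: isolator around (252,208), bow bar col 376 rows 157–235, marker tip ~(333,247), rule row 247. I'll take a second view from a lower position, shifted to the right.

Emit:
{"name": "carry_out", "arguments": {"commands": [{"delta_rot": [0,0,0],"dp": [0,25,-20],"fingers": -0.5},{"delta_rot": [0,0,0],"dp": [0,25,-20],"fingers": 0},{"delta_rot": [0,0,0],"dp": [0,25,-20],"fingers": 1},{"delta_rot": [0,0,0],"dp": [0,0,0],"fingers": 1},{"delta_rot": [0,0,0],"dp": [0,0,0],"fingers": 1},{"delta_rot": [0,0,0],"dp": [0,0,0],"fingers": 1}]}}

```text
time: 2.37
ee_pos: [408.2, 192.6, 256.5]
tool_rot: [-0.706, -0.04, 0.04, 0.706]
wrist_force: [-0.0, -0.4, 0.3]
grip_width: 57.6
```

```bash
python3 - <<'E'
from h import *
c,s=shot('wrist','w2'); print(s['ee_pos'],s['grip_width'],s['time'])
f=c['frame'][100:300,200:530,::-1]
cv2.imwrite('pics/w2z.png',cv2.resize(c['frame'][60:290,190:530,::-1],None,fx=2.35,fy=2.35,interpolation=cv2.INTER_CUBIC))
c,s=load('w1')
cv2.imwrite('pics/w1z.png',cv2.resize(c['frame'][130:275,205:470,::-1],None,fx=3,fy=3,interpolation=cv2.INTER_CUBIC))
E
```

```text
[408.2461443  192.61454183 256.51805467] 57.64876984298691 2.3667
```

View pics/w2.png

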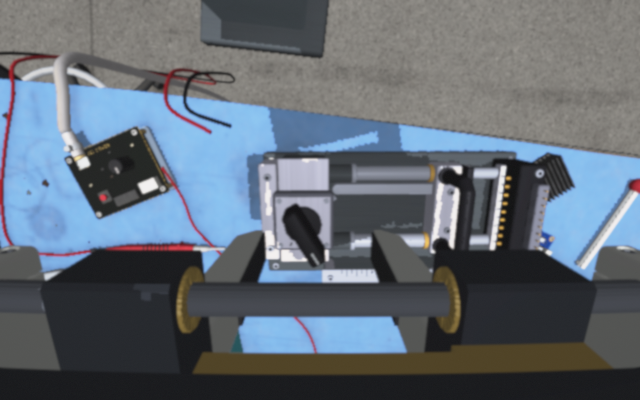

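View pics/w2z.png

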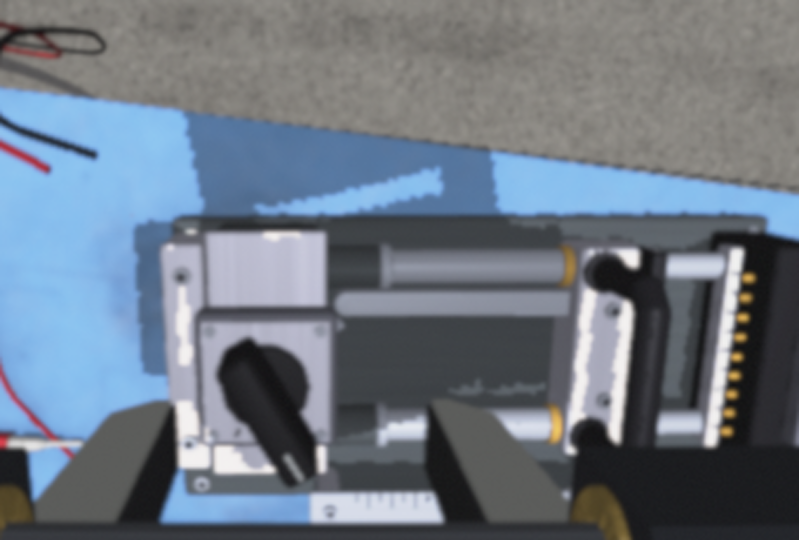

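View pics/w1z.png

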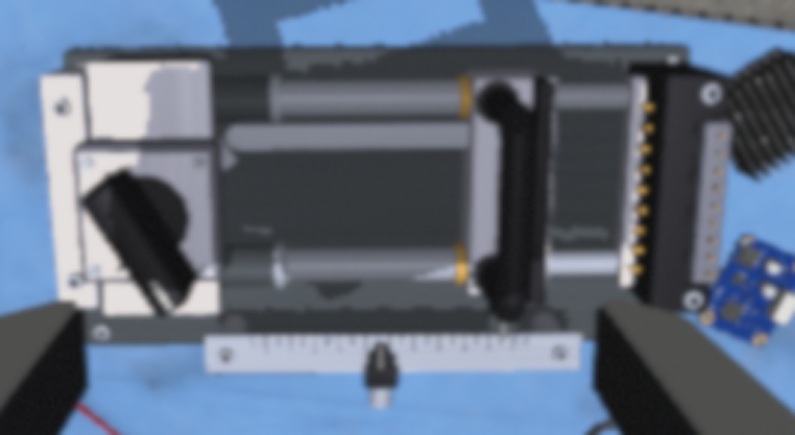

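```bash
python3 - <<'E'
from h import *
np.set_printoptions(precision=1,suppress=True)
a=load('w1'); b=load('w2'); A=lambda u,v:(205+u/3,130+v/3); B=lambda u,v:(190+u/2.35,60+v/2.35)
for n,p,q in [('tail',(103,185),(233,345)),('ptr',(178,307),(303,481)),('bar near',(513,115),(652,300)),('bar 2',(511,230),(645,420)),('box corner',(78,145),(197,313)),('boxcornerR',(217,145),(332,313)),('post',(490,97),(605,272))]:
    print(n,*tri([ray(*a,A(*p)),ray(*b,B(*q))]))
for n,p,z in [('baseTL',(68,50),8),('baseTR',(686,48),8),('baseBR',(690,340),8),('marker',(380,345),50),('jawptr',(507,330),50),('ruleL',(205,335),47),('ruleR',(580,335),47),('barnear',(514,110),92),('barfar',(509,300),92)]:
    print(n,plane(*a,A(*p),z))
for n,q,z in [('baseTL',(178,220),8),('baseTR',(765,218),8),('barnear',(652,300),92),('bar',(645,430),92)]: print('w2',n,plane(*b,B(*q),z))
E
```

```text
tail [418.3 169.6  77.1] [np.float64(1.9487473279370222), np.float64(1.9487473279371237)]
ptr [458.5 200.3  91.3] [np.float64(0.7869549303737449), np.float64(0.7869549303737426)]
bar near [378.4 305.7  97.1] [np.float64(1.5387910549948762), np.float64(1.538791054994925)]
bar 2 [416. 309. 105.] [np.float64(2.485326547137785), np.float64(2.485326547137797)]
box corner [412.  153.7  53.7] [np.float64(0.02946664192734501), np.float64(0.029466641927562005)]
boxcornerR [406.8 205.4  50.9] [np.float64(0.007016564599965954), np.float64(0.007016564599948801)]
post [376.8 303.5  61.2] [np.float64(0.6399930566855482), np.float64(0.639993056685636)]
baseTL [382.4 136.3   8. ]
baseTR [353.3 390.5   8. ]
baseBR [480.4 418.    8. ]
marker [480.8 276.5  50. ]
jawptr [468.9 326.   50. ]
ruleL [485.5 206.3  47. ]
ruleR [468.9 356.3  47. ]
barnear [375.8 306.9  92. ]
barfar [442.1 315.5  92. ]
w2 baseTL [383.2 137.1   8. ]
w2 baseTR [352.8 391.8   8. ]
w2 barnear [380.8 308.2  92. ]
w2 bar [426.6 316.4  92. ]
```

```bash
python3 - <<'E'
from h import *
np.set_printoptions(precision=1,suppress=True)
a=load('w1'); b=load('w2'); A=lambda u,v:(205+u/3,130+v/3); B=lambda u,v:(190+u/2.35,60+v/2.35)
for n,p,q in [('tail',(105,183),(233,345)),('ptr',(180,307),(303,481))]:
    print(n,plane(*a,A(*p),100),plane(*b,B(*q),100))
go([415-2,140,250],5,[-.115,.9933,0])
go([415-2,140,164],5,[-.115,.9933,0])
E
```

```text
tail [413.6 174.8 100. ] [409.7 171.4 100. ]
ptr [454.2 202.5 100. ] [455.  199.5 100. ]
t 2.4167 pos [408.4 192.8 256.8] width 53.7915702873386 F [-0.4  0.  -0.4] q [ 0.3  0.2  1.9  0.   1.  -1.3]
[[ 1.   0.  -0.1]
 [ 0.1  0.   1. ]
 [ 0.  -1.   0. ]]
rotvec [-0. -0.  0.] deg 0.12321492322574845
dp total [ -1.5   6.8 -52.9] per row [ -0.3   1.4 -10.6]
t 2.4167 pos [408.4 192.8 256.8] width 53.7915702873386 F [-0.4  0.  -0.4] q [ 0.3  0.2  1.9  0.   1.  -1.3]
[[ 1.   0.  -0.1]
 [ 0.1  0.   1. ]
 [ 0.  -1.   0. ]]
rotvec [-0. -0.  0.] deg 0.12321492322574845
dp total [ -1.5  92.8 -52.9] per row [ -0.3  18.6 -10.6]
```

Emit:
{"name": "carry_out", "arguments": {"commands": [{"delta_rot": [0,0,0],"dp": [-1,0,-19],"fingers": 1},{"delta_rot": [0,0,0],"dp": [-1,0,-19],"fingers": 1},{"delta_rot": [0,0,0],"dp": [-1,0,-19],"fingers": 1},{"delta_rot": [0,0,0],"dp": [0,0,0],"fingers": 1},{"delta_rot": [0,0,0],"dp": [0,0,0],"fingers": 1},{"delta_rot": [0,0,0],"dp": [0,0,0],"fingers": 1},{"delta_rot": [0,0,0],"dp": [0,0,0],"fingers": 1},{"delta_rot": [0,0,0],"dp": [0,0,0],"fingers": 1}]}}

```text
time: 3.08
ee_pos: [411.6, 135.4, 255.9]
tool_rot: [-0.706, -0.041, 0.04, 0.706]
wrist_force: [-0.4, -0.5, 0.5]
grip_width: 1.9
```

```bash
python3 - <<'E'
from h import *
np.set_printoptions(precision=2,suppress=True)
go([412,136,161],4,[-.115,.9933,0])
c,s=shot('wrist','w3')
E
```

```text
t 3.0833 pos [411.61 135.42 255.92] width 1.8881111390533305 F [-0.42 -0.54  0.52] q [ 0.21  0.2   1.99  0.    0.95 -1.47]
[[ 0.99  0.   -0.11]
 [ 0.11  0.    0.99]
 [ 0.   -1.    0.  ]]
rotvec [-0. -0.  0.] deg 0.061140095403897456
dp total [ 0.45 94.92  0.53] per row [ 0.11 23.73  0.13]
```

View pics/w3.png

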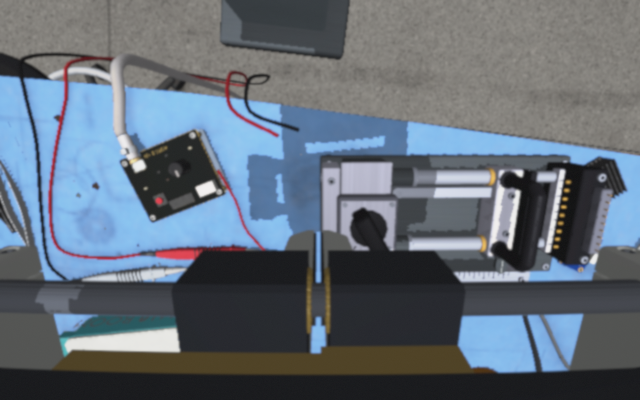

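The fingers are shut, just right of the knob (tail near (355,218)). Descending.

Emit:
{"name": "carry_out", "arguments": {"commands": [{"delta_rot": [0,0,0],"dp": [0,20,0],"fingers": 1},{"delta_rot": [0,0,0],"dp": [0,20,0],"fingers": 1},{"delta_rot": [0,0,0],"dp": [0,20,0],"fingers": 1},{"delta_rot": [0,0,0],"dp": [0,20,0],"fingers": 1},{"delta_rot": [0,0,0],"dp": [0,15,0],"fingers": 1},{"delta_rot": [0,0,0],"dp": [0,0,0],"fingers": 1},{"delta_rot": [0,0,0],"dp": [0,0,0],"fingers": 1}]}}

```text
time: 3.72
ee_pos: [411.4, 134.9, 160.6]
tool_rot: [0.706, 0.04, -0.041, -0.706]
wrist_force: [0.1, -0.2, 0.6]
grip_width: 0.7
```

Emit:
{"name": "carry_out", "arguments": {"commands": [{"delta_rot": [0,0,0],"dp": [0,0,3],"fingers": 1},{"delta_rot": [0,0,0],"dp": [0,0,3],"fingers": 1},{"delta_rot": [0,0,0],"dp": [0,0,3],"fingers": 1},{"delta_rot": [0,0,0],"dp": [0,0,3],"fingers": 1},{"delta_rot": [0,0,0],"dp": [0,0,2],"fingers": 1},{"delta_rot": [0,0,0],"dp": [0,0,2],"fingers": 1}]}}

```text
time: 4.22
ee_pos: [409.8, 150.9, 161.0]
tool_rot: [-0.706, -0.04, 0.04, 0.706]
wrist_force: [-0.4, 0.7, 0.9]
grip_width: 0.4
```

Emit:
{"name": "carry_out", "arguments": {"commands": [{"delta_rot": [0,0,0],"dp": [0,0,2],"fingers": 1},{"delta_rot": [0,0,0],"dp": [0,0,2],"fingers": 1},{"delta_rot": [0,0,0],"dp": [0,0,2],"fingers": 1},{"delta_rot": [0,0,0],"dp": [0,0,2],"fingers": 1}]}}

```text
time: 4.55
ee_pos: [407.3, 157.6, 160.2]
tool_rot: [0.707, 0.038, -0.042, -0.705]
wrist_force: [-10.5, -11.4, 8.1]
grip_width: 0.3
```

```bash
python3 - <<'E'
from h import *
c,s=shot('wrist','w4');shot('top','t4');
c2,_=shot('scene','s4')
cv2.imwrite('pics/s4z.png',cv2.resize(c2['frame'][205:335,250:430,::-1],None,fx=4,fy=4,interpolation=cv2.INTER_CUBIC))
E
```

```text
(no output)
```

View pics/w4.png

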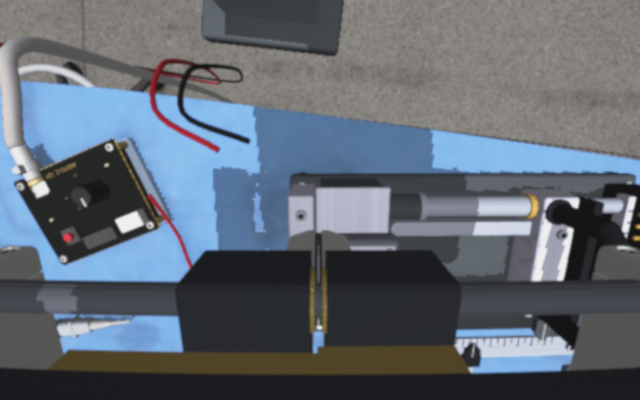

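View pics/s4z.png

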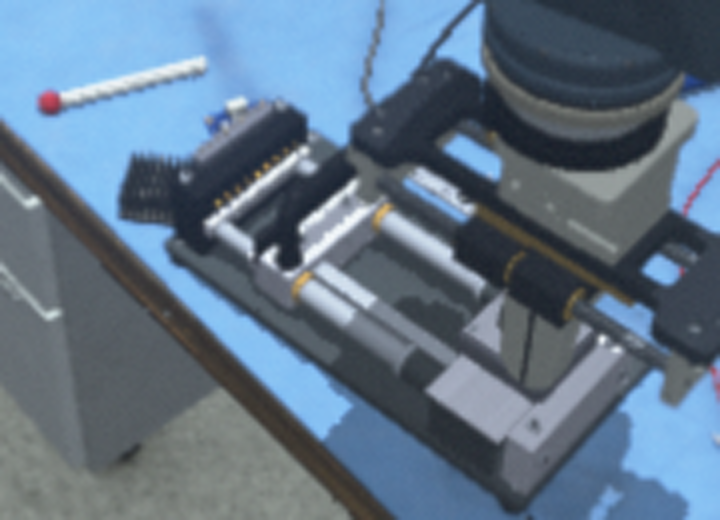

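The push is on the tail's end face (force roughly along the blade). Back off, shift 9 mm in tool x, and push again.

Emit:
{"name": "carry_out", "arguments": {"commands": [{"delta_rot": [0,0,0],"dp": [0,0,-8],"fingers": 1},{"delta_rot": [0,0,0],"dp": [0,0,-8],"fingers": 1},{"delta_rot": [0,0,0],"dp": [9,0,0],"fingers": 1},{"delta_rot": [0,0,0],"dp": [0,0,0],"fingers": 1},{"delta_rot": [0,0,0],"dp": [0,0,3],"fingers": 1},{"delta_rot": [0,0,0],"dp": [0,0,3],"fingers": 1},{"delta_rot": [0,0,0],"dp": [0,0,3],"fingers": 1},{"delta_rot": [0,0,0],"dp": [0,0,0],"fingers": 1}]}}

```text
time: 5.37
ee_pos: [417.4, 152.2, 160.3]
tool_rot: [0.707, 0.039, -0.042, -0.705]
wrist_force: [-3.6, -9.4, 1.5]
grip_width: 0.3
```

Emit:
{"name": "carry_out", "arguments": {"commands": [{"delta_rot": [0,0,0],"dp": [0,0,2],"fingers": 1},{"delta_rot": [0,0,0],"dp": [0,0,2],"fingers": 1},{"delta_rot": [0,0,0],"dp": [0,0,0],"fingers": 1}]}}

```text
time: 5.62
ee_pos: [417.2, 156.7, 160.4]
tool_rot: [0.706, 0.039, -0.041, -0.706]
wrist_force: [0.6, -0.1, -0.7]
grip_width: 0.5
```

Emit:
{"name": "carry_out", "arguments": {"commands": [{"delta_rot": [0,0,0],"dp": [0,0,2],"fingers": 1},{"delta_rot": [0,0,0],"dp": [0,0,2],"fingers": 1},{"delta_rot": [0,0,0],"dp": [0,0,2],"fingers": 1},{"delta_rot": [0,0,0],"dp": [0,0,0],"fingers": 1}]}}

```text
time: 5.95
ee_pos: [417.2, 162.5, 160.5]
tool_rot: [0.706, 0.04, -0.041, -0.706]
wrist_force: [-0.7, -6.9, 0.0]
grip_width: 0.3
```

Emit:
{"name": "carry_out", "arguments": {"commands": [{"delta_rot": [0,0,0],"dp": [0,0,-10],"fingers": 1},{"delta_rot": [0,0,0],"dp": [0,0,-10],"fingers": 1},{"delta_rot": [0,0,0],"dp": [0,-25,0],"fingers": 0},{"delta_rot": [0,0,0],"dp": [0,-25,0],"fingers": -0.5},{"delta_rot": [0,0,0],"dp": [0,-25,10],"fingers": -1},{"delta_rot": [0,0,0],"dp": [0,-25,25],"fingers": -1},{"delta_rot": [0,0,0],"dp": [-5,-25,30],"fingers": -1},{"delta_rot": [0,0,0],"dp": [-5,-10,30],"fingers": -1},{"delta_rot": [0,0,0],"dp": [-5,0,30],"fingers": -1},{"delta_rot": [0,0,0],"dp": [0,0,30],"fingers": -1},{"delta_rot": [0,0,0],"dp": [0,0,0],"fingers": -1},{"delta_rot": [0,0,0],"dp": [0,0,0],"fingers": -1}]}}

```text
time: 6.95
ee_pos: [387.3, 295.3, 295.7]
tool_rot: [-0.706, -0.041, 0.041, 0.706]
wrist_force: [0.4, -0.9, 0.7]
grip_width: 62.5
```

```bash
python3 - <<'E'
from h import *
c,s=shot('wrist','w5'); print(s['ee_pos'],s['grip_width'],s['time'])
cv2.imwrite('pics/w5z.png',cv2.resize(c['frame'][130:290,190:480,::-1],None,fx=2.7,fy=2.7,interpolation=cv2.INTER_CUBIC))
E
```

```text
[387.33509985 295.31678541 295.68278901] 62.462382361835154 6.95
```

View pics/w5.png

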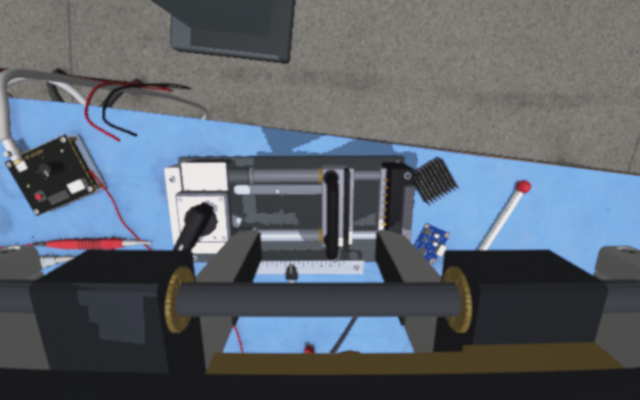

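View pics/w5z.png

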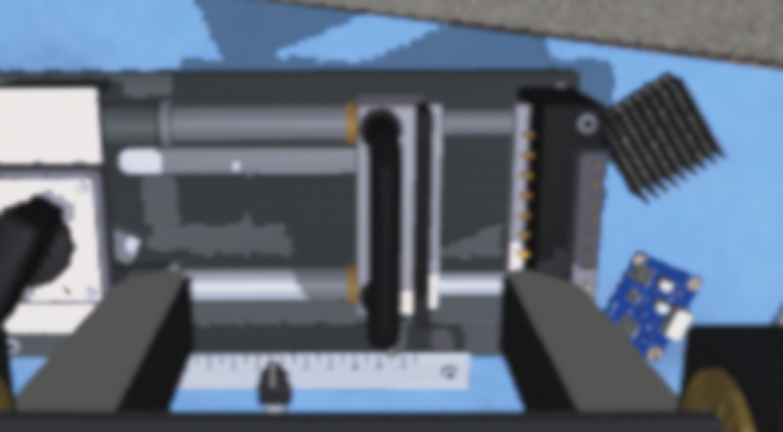

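The isolator handle now points away and to the right (off). Next, a view of the marker and jaw pointer from further over the rule.

Emit:
{"name": "carry_out", "arguments": {"commands": [{"delta_rot": [0,0,0],"dp": [25,0,0],"fingers": -1},{"delta_rot": [0,0,0],"dp": [25,0,0],"fingers": -1},{"delta_rot": [0,0,0],"dp": [0,0,0],"fingers": -1},{"delta_rot": [0,0,0],"dp": [0,0,0],"fingers": -1}]}}

```text
time: 7.33
ee_pos: [437.9, 299.1, 295.3]
tool_rot: [0.706, 0.039, -0.039, -0.706]
wrist_force: [-0.2, 1.1, -0.4]
grip_width: 91.3
```

```bash
python3 - <<'E'
from h import *
c,s=shot('wrist','w6'); print(s['ee_pos'],s['grip_width'],s['time'])
cv2.imwrite('pics/w6z.png',cv2.resize(c['frame'][130:270,210:410,::-1],None,fx=4,fy=4,interpolation=cv2.INTER_CUBIC))
E
```

```text
[437.94241636 299.13263311 295.31983768] 91.2891995074453 7.3333
```

View pics/w6z.png

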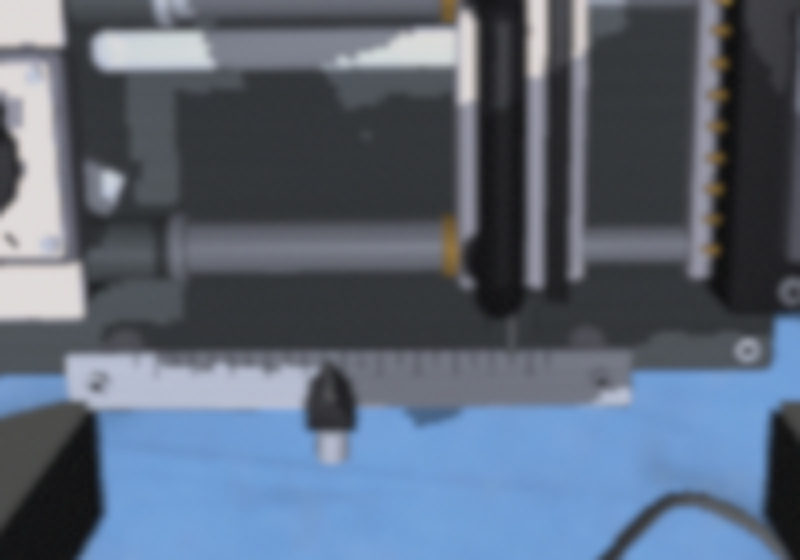

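```bash
python3 - <<'E'
from h import *
np.set_printoptions(precision=1,suppress=True)
a=load('w6'); 
f=a[0]['frame'][195:250,270:370,::-1].astype(float); f=np.clip((f-30)*2.2,0,255).astype(np.uint8)
cv2.imwrite('pics/w6zz.png',cv2.resize(f,None,fx=8,fy=8,interpolation=cv2.INTER_CUBIC))
A=lambda u,v:(210+u/4,130+v/4)
m=plane(*a,A(329,360),50); j=plane(*a,A(511,346),50); j2=plane(*a,A(511,320),50)
u=np.array([-.115,.9934,0])
print(m,j,j2,(j-m)@u)
for v in (100,200,290): print(plane(*a,A({100:503,200:502,290:500}[v],v),92))
E
```

```text
[478.9 276.8  50. ] [469.8 324.3  50. ] [462.7 323.4  50. ] 48.1859647292843
[401.1 311.4  92. ]
[423.3 313.9  92. ]
[444. 316.  92.]
```

View pics/w6zz.png

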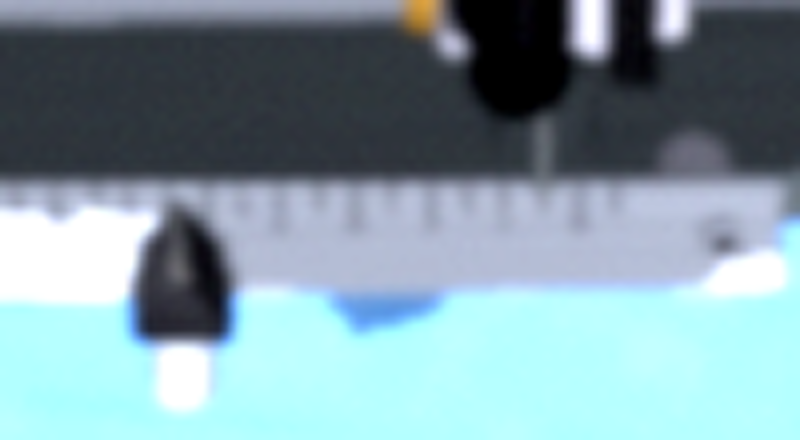

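```bash
python3 - <<'E'
from h import *
np.set_printoptions(precision=3,suppress=True)
go([409,312.4,200],5,[-.117,.993,0])
E
```

```text
t 7.3833 pos [437.164 299.311 295.391] width 91.85904375496622 F [-0.86   0.617 -0.876] q [ 0.512  0.323  1.711  0.     1.109 -1.17 ]
[[ 0.994 -0.001 -0.111]
 [ 0.111 -0.     0.994]
 [-0.001 -1.    -0.   ]]
rotvec [ 0.    -0.006 -0.001] deg 0.3363144976370462
dp total [-26.439  95.391  16.295] per row [-5.288 19.078  3.259]
```

Emit:
{"name": "carry_out", "arguments": {"commands": [{"delta_rot": [0,-0.006,0],"dp": [-9,10,5],"fingers": -0.1},{"delta_rot": [0,0,0],"dp": [-9,15,5],"fingers": -0.1},{"delta_rot": [0,0,0],"dp": [-9,20,6],"fingers": -0.1},{"delta_rot": [0,0,0],"dp": [0,20,0],"fingers": -0.1},{"delta_rot": [0,0,0],"dp": [0,15,0],"fingers": -0.1},{"delta_rot": [0,0,0],"dp": [0,0,0],"fingers": -0.1},{"delta_rot": [0,0,0],"dp": [0,0,0],"fingers": -0.1},{"delta_rot": [0,0,0],"dp": [0,0,0],"fingers": -0.1}]}}

```text
time: 8.05
ee_pos: [408.5, 313.2, 216.8]
tool_rot: [-0.706, -0.042, 0.042, 0.706]
wrist_force: [-0.3, -0.3, 0.2]
grip_width: 51.5
```

```bash
python3 - <<'E'
from h import *
np.set_printoptions(precision=3,suppress=True)
go([409,312.4,157],5,[-.117,.993,0])
shot('wrist','w7'); c2,_=shot('scene','s7')
cv2.imwrite('pics/s7z.png',cv2.resize(c2['frame'][205:335,250:430,::-1],None,fx=4,fy=4,interpolation=cv2.INTER_CUBIC))
E
```

```text
t 8.05 pos [408.492 313.198 216.782] width 51.453799211195175 F [-0.332 -0.323  0.238] q [ 0.564  0.398  1.824 -0.     0.919 -1.126]
[[ 0.993  0.001 -0.119]
 [ 0.119  0.001  0.993]
 [ 0.001 -1.     0.   ]]
rotvec [-0.     0.002  0.001] deg 0.11716807310526224
dp total [ 0.411 59.782 -0.852] per row [ 0.082 11.956 -0.17 ]
```

View pics/w7.png

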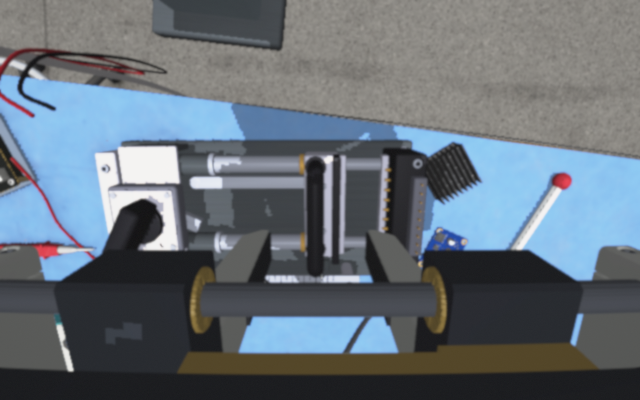

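View pics/s7z.png

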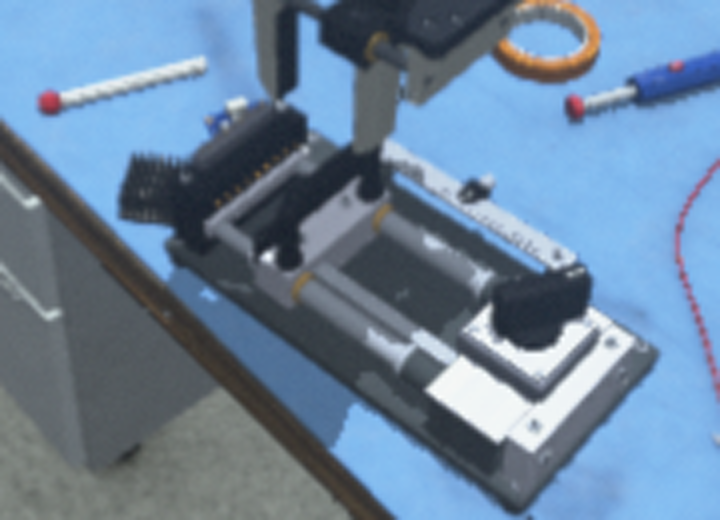

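Isolator off; the bar (col ~316) is centred between the fingers. Descend and close.

Emit:
{"name": "carry_out", "arguments": {"commands": [{"delta_rot": [0,0,0],"dp": [0,15,0],"fingers": -0.1},{"delta_rot": [0,0,0],"dp": [0,15,-1],"fingers": -0.1},{"delta_rot": [0,0,0],"dp": [0,15,0],"fingers": -0.1},{"delta_rot": [0,0,0],"dp": [0,15,0],"fingers": -0.1},{"delta_rot": [0,0,0],"dp": [0,0,0],"fingers": -0.1},{"delta_rot": [0,0,0],"dp": [0,0,0],"fingers": -0.1}]}}

```text
time: 8.65
ee_pos: [408.6, 312.3, 156.2]
tool_rot: [0.706, 0.042, -0.042, -0.706]
wrist_force: [-0.5, -0.2, 0.4]
grip_width: 51.2
```

Emit:
{"name": "carry_out", "arguments": {"squeeze": 40, "commands": [{"delta_rot": [0,0,0],"dp": [0,0,0],"fingers": 1},{"delta_rot": [0,0,0],"dp": [0,0,0],"fingers": 1},{"delta_rot": [0,0,0],"dp": [0,0,0],"fingers": 1},{"delta_rot": [0,0,0],"dp": [0,0,0],"fingers": 1},{"delta_rot": [0,0,0],"dp": [0,0,0],"fingers": 1},{"delta_rot": [0,0,0],"dp": [0,0,0],"fingers": 1},{"delta_rot": [0,0,0],"dp": [0,0,0],"fingers": 1},{"delta_rot": [0,0,0],"dp": [0,0,0],"fingers": 1}]}}

```text
time: 9.32
ee_pos: [408.6, 311.4, 155.8]
tool_rot: [0.707, 0.042, -0.042, -0.705]
wrist_force: [1.2, -9.5, 3.1]
grip_width: 10.6
```

Emit:
{"name": "carry_out", "arguments": {"commands": [{"delta_rot": [0,0,0],"dp": [0,0,-2],"fingers": 1},{"delta_rot": [0,0,0],"dp": [0,0,-3],"fingers": 1},{"delta_rot": [0,0,0],"dp": [0,0,-3],"fingers": 1},{"delta_rot": [0,0,0],"dp": [0,0,-3],"fingers": 1}]}}

```text
time: 9.65
ee_pos: [409.7, 302.2, 155.9]
tool_rot: [-0.705, -0.042, 0.042, 0.707]
wrist_force: [-2.2, 8.4, 0.6]
grip_width: 10.8
```

Emit:
{"name": "carry_out", "arguments": {"commands": [{"delta_rot": [0,0,0],"dp": [0,0,-3],"fingers": 1},{"delta_rot": [0,0,0],"dp": [0,0,-3],"fingers": 1},{"delta_rot": [0,0,0],"dp": [0,0,-3],"fingers": 1},{"delta_rot": [0,0,0],"dp": [0,0,-3],"fingers": 1},{"delta_rot": [0,0,0],"dp": [0,0,-3],"fingers": 1},{"delta_rot": [0,0,0],"dp": [0,0,-3],"fingers": 1},{"delta_rot": [0,0,0],"dp": [0,0,-3],"fingers": 1},{"delta_rot": [0,0,0],"dp": [0,0,-3],"fingers": 1},{"delta_rot": [0,0,0],"dp": [0,0,-3],"fingers": 1},{"delta_rot": [0,0,0],"dp": [0,0,-3],"fingers": 1},{"delta_rot": [0,0,0],"dp": [0,0,0],"fingers": 1},{"delta_rot": [0,0,0],"dp": [0,0,0],"fingers": 1}]}}

```text
time: 10.65
ee_pos: [413.3, 272.5, 155.9]
tool_rot: [-0.705, -0.042, 0.042, 0.707]
wrist_force: [-2.4, 9.7, 0.0]
grip_width: 10.8
```

```bash
python3 - <<'E'
from h import *
for n in ('wrist','top','scene'):
    c,s=shot(n,n+'8')
print(s['ee_pos'])
c,_=load('scene8');cv2.imwrite('pics/s8z.png',cv2.resize(c['frame'][225:315,310:430,::-1],None,fx=6,fy=6,interpolation=cv2.INTER_CUBIC))
c,_=load('top8');cv2.imwrite('pics/t8z.png',cv2.resize(c['frame'][185:270,300:430,::-1],None,fx=6,fy=6,interpolation=cv2.INTER_CUBIC))
E
```

```text
[413.25432141 272.5664097  155.9235652 ]
```

View pics/wrist8.png

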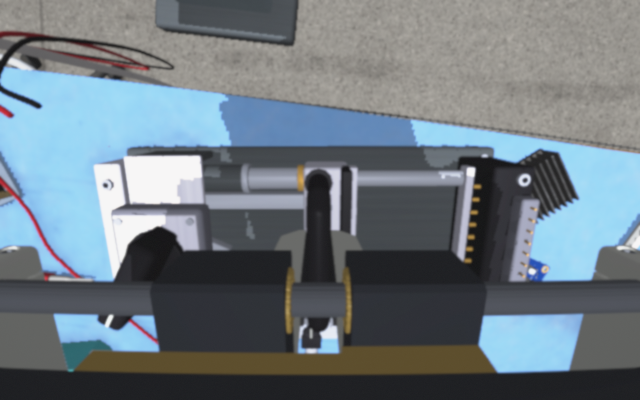

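View pics/s8z.png

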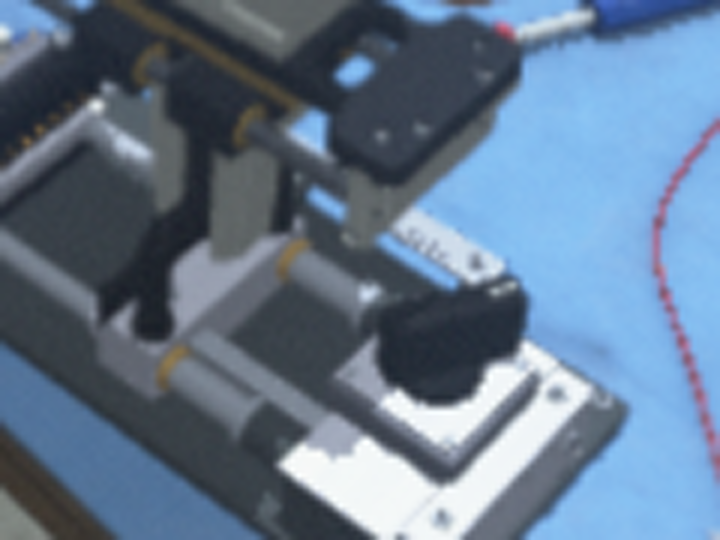

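View pics/t8z.png

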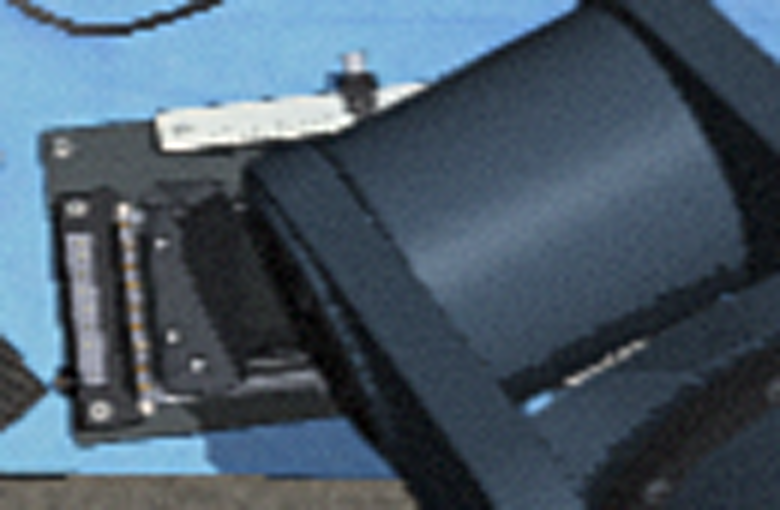

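```bash
python3 - <<'E'
from h import *
c,s=load('wrist8'); f=c['frame'][290:350,270:370,::-1].astype(float); f=np.clip(f*2,0,255).astype(np.uint8)
cv2.imwrite('pics/w8z.png',cv2.resize(f,None,fx=8,fy=8,interpolation=cv2.INTER_CUBIC))
cv2.imwrite('pics/w8y.png',cv2.resize(c['frame'][140:265,260:385,::-1],None,fx=4.8,fy=4.8,interpolation=cv2.INTER_CUBIC))
c,s=load('w7')
cv2.imwrite('pics/w7y.png',cv2.resize(c['frame'][140:265,260:385,::-1],None,fx=4.8,fy=4.8,interpolation=cv2.INTER_CUBIC))
E
```

```text
(no output)
```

View pics/w8z.png

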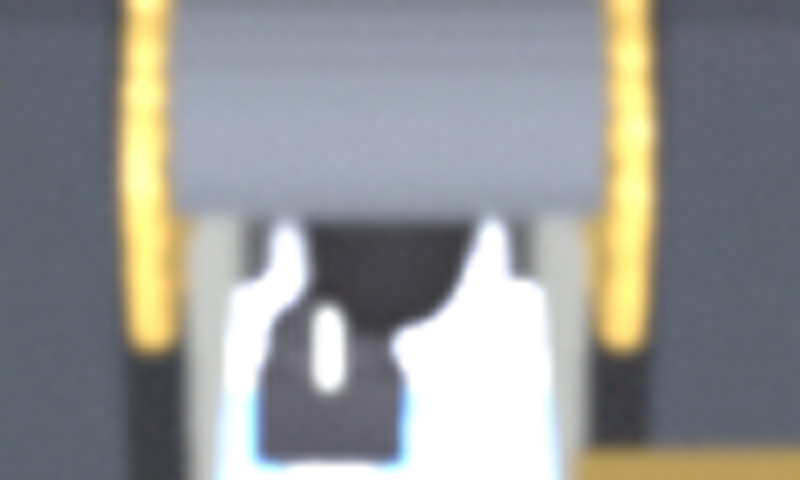

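View pics/w8y.png

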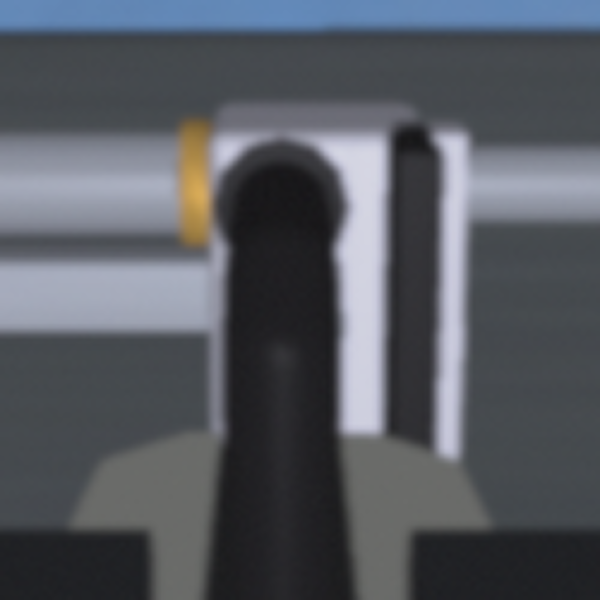

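View pics/w7y.png

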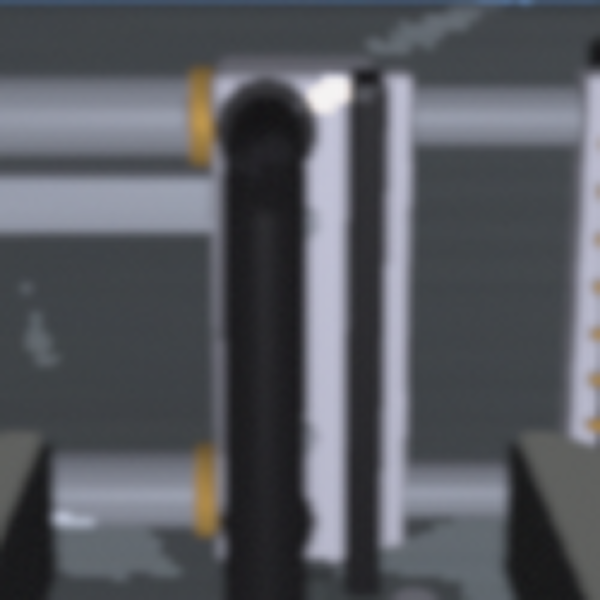

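```bash
python3 - <<'E'
from h import *
np.set_printoptions(precision=2,suppress=True)
a=load('w7'); b=load('wrist8'); A=lambda u,v:(260+u/4.8,140+v/4.8)
u=np.array([-.117,.993,0])
for n,p,q,z in [('plate near L',(353,90),(390,150),61),('plate near R',(381,90),(440,150),61),('block R',(411,90),(468,150),48),('bush R',(214,115),(210,180),35),('bush L',(189,115),(181,180),35),('barL',(225,250),(228,300),92),('barR',(304,250),(338,300),92)]:
    P,Q=plane(*a,A(*p),z),plane(*b,A(*q),z); print(n,P,Q,'travel',(P-Q)@u, 'rowdiff', (P-Q)@np.array([.993,.117,0]))
# marker in wrist8
m=plane(*b,(270+328/8,290+345/8),52); print('marker',m, 'TCP',b[1]['ee_pos'])
E
```

```text
plate near L [369.51 320.84  61.  ] [373.14 281.58  61.  ] travel 39.40829790097231 rowdiff 0.9877477006277324
plate near R [369.   325.09  61.  ] [372.46 287.29  61.  ] travel 37.94411739069616 rowdiff 0.9865168688379948
block R [369.99 330.95  48.  ] [374.06 292.35  48.  ] travel 38.79924997043766 rowdiff 0.4783963018563302
bush R [379.71 299.54  35.  ] [384.02 260.9   35.  ] travel 38.865739023724856 rowdiff 0.24492904623853295
bush L [380.21 295.31  35.  ] [384.47 257.09  35.  ] travel 38.44616670194502 rowdiff 0.2472193849537021
barL [389.43 304.39  92.  ] [384.66 265.07  92.  ] travel 38.48788493229499 rowdiff 9.337231636725324
barR [388.16 315.08  92.  ] [383.41 275.66  92.  ] travel 38.58966557181594 rowdiff 9.32876645458878
marker [484.94 277.24  52.  ] TCP [413.27 272.5  155.95]
```

```bash
python3 - <<'E'
from h import *
o=[]
for n,(r,c0) in {'w1':(215,320),'w5':(240,280)}.items():
    c,s=load(n); f=c['frame'][r:r+40,c0:c0+90,::-1].astype(float); f=np.clip((f-25)*2.5,0,255).astype(np.uint8)
    o.append(cv2.resize(f,None,fx=7,fy=7,interpolation=cv2.INTER_CUBIC))
cv2.imwrite('pics/cmp.png',np.vstack(o))
E
```

```text
(no output)
```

View pics/cmp.png

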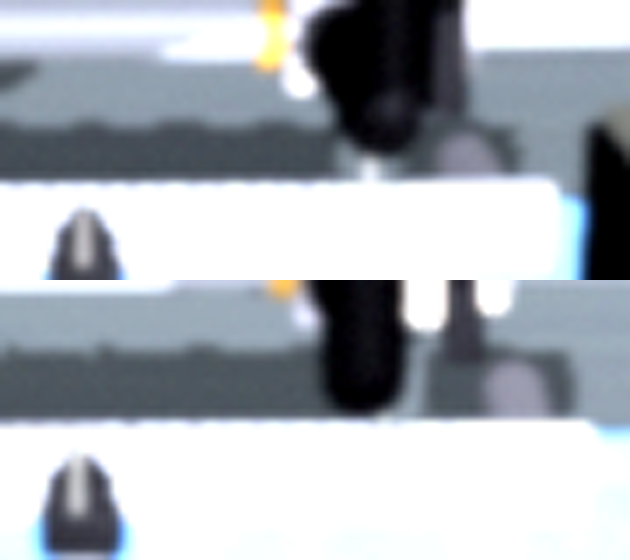

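Emit:
{"name": "carry_out", "arguments": {"commands": [{"delta_rot": [0,0,0],"dp": [0,0,-2],"fingers": 1},{"delta_rot": [0,0,0],"dp": [0,0,-2],"fingers": 1},{"delta_rot": [0,0,0],"dp": [0,0,-2],"fingers": 1},{"delta_rot": [0,0,0],"dp": [0,0,-2],"fingers": 1},{"delta_rot": [0,0,0],"dp": [0,0,-1.5],"fingers": 1},{"delta_rot": [0,0,0],"dp": [0,0,0],"fingers": 1},{"delta_rot": [0,0,0],"dp": [0,0,0],"fingers": 1},{"delta_rot": [0,0,0],"dp": [0,0,0],"fingers": 1}]}}

```text
time: 11.47
ee_pos: [414.4, 263.2, 155.9]
tool_rot: [-0.705, -0.042, 0.042, 0.707]
wrist_force: [-2.9, 9.8, -0.1]
grip_width: 10.9
```

```bash
python3 - <<'E'
from h import *
for n in ('wrist','scene','top'):
    c,s=shot(n,n+'9')
print(s['ee_pos'],s['wrist_force'])
c,s=load('wrist9'); f=c['frame'][290:350,270:370,::-1].astype(float); f=np.clip(f*2,0,255).astype(np.uint8)
cv2.imwrite('pics/w9z.png',cv2.resize(f,None,fx=6,fy=6,interpolation=cv2.INTER_CUBIC))
cv2.imwrite('pics/w9y.png',cv2.resize(c['frame'][140:265,260:385,::-1],None,fx=4.8,fy=4.8,interpolation=cv2.INTER_CUBIC))
E
```

```text
[414.35483571 263.22707847 155.91077293] [-2.95758813 11.14491305 -0.36351464]
```

View pics/w9z.png

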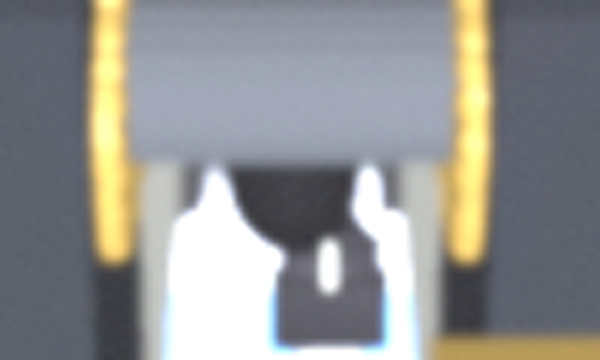

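View pics/w9y.png

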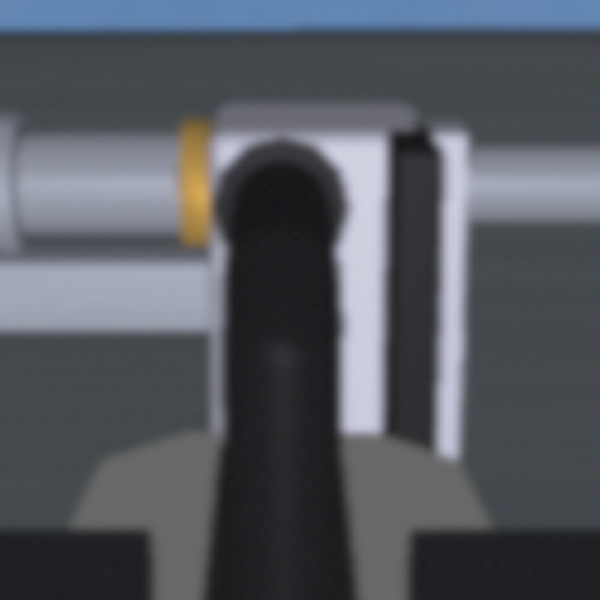

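View pics/top9.png

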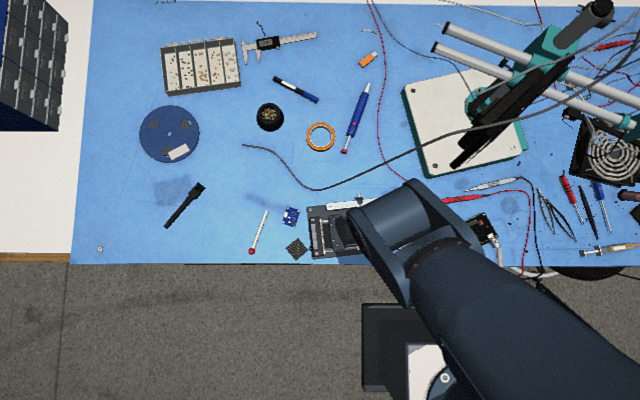

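```bash
python3 - <<'E'
from h import *
np.set_printoptions(precision=2,suppress=True)
u=np.array([-.117,.993,0])
v={'w1':((320+370/7,215+178/7),(320+84/7,215+210/7)),'w5':((280+388/7,240+137/7),(280+79/7,240+175/7)),'w6':((270+543/8,195+178/8),(270+178/8,195+203/8))}
for z in (47,50,53):
    for n,(j,m) in v.items():
        J,M=plane(*load(n),j,z),plane(*load(n),m,z); print(z,n,J,M,(J-M)@u)
print('jaw',tri([ray(*load(n),v[n][0]) for n in v])); print('mark',tri([ray(*load(n),v[n][1]) for n in v]))
b=load('wrist9');s=b[1]
m=plane(*b,(270+328/6,290+265/6),52);print('marker line now',m)
A=lambda u,v:(260+u/4.8,140+v/4.8); a=load('w7')
print((plane(*a,A(411,90),48)-plane(*b,A(468,150),48))@u,(plane(*a,A(214,115),35)-plane(*b,A(210,180),35))@u)
E
```

```text
47 w1 [470.69 325.42  47.  ] [481.93 277.16  47.  ] 49.23043687754461
47 w5 [470.16 325.02  47.  ] [482.3  277.05  47.  ] 49.05404255880208
47 w6 [471.5  324.81  47.  ] [480.35 276.73  47.  ] 48.77898906803585
50 w1 [469.56 324.75  50.  ] [480.71 276.89  50.  ] 48.82627998234885
50 w5 [468.79 324.69  50.  ] [480.82 277.15  50.  ] 48.60874717452521
50 w6 [470.58 324.51  50.  ] [479.35 276.87  50.  ] 48.33578988410292
53 w1 [468.44 324.08  53.  ] [479.5  276.62  53.  ] 48.422123087153146
53 w5 [467.42 324.35  53.  ] [479.34 277.25  53.  ] 48.1634517902484
53 w6 [469.66 324.22  53.  ] [478.35 277.01  53.  ] 47.89259070017
jaw (array([471.72, 325.43,  44.57]), [np.float64(0.5384382566565745), np.float64(0.4191859341406335), np.float64(0.6480069414878048)])
mark (array([478.66, 276.95,  53.95]), [np.float64(0.6000054998577404), np.float64(0.38486435726376544), np.float64(0.6092511288611673)])
marker line now [485.79 277.11  52.  ]
48.14719815185237 48.20969881364441
```

The gap estimates are 48.3–48.8 mm and the measured travel is 48.1–48.2 mm. I'll make a small 0.4 mm nudge, let it settle, then check.

Emit:
{"name": "carry_out", "arguments": {"commands": [{"delta_rot": [0,0,0],"dp": [0,0,-0.4],"fingers": 1},{"delta_rot": [0,0,0],"dp": [0,0,0],"fingers": 1},{"delta_rot": [0,0,0],"dp": [0,0,0],"fingers": 1},{"delta_rot": [0,0,0],"dp": [0,0,0],"fingers": 1},{"delta_rot": [0,0,0],"dp": [0,0,0],"fingers": 1},{"delta_rot": [0,0,0],"dp": [0,0,0],"fingers": 1}]}}

```text
time: 12.12
ee_pos: [414.4, 262.9, 155.9]
tool_rot: [-0.705, -0.042, 0.042, 0.707]
wrist_force: [-2.8, 11.6, -0.5]
grip_width: 10.8
```

```bash
python3 - <<'E'
from h import *
b=shot('wrist','w10'); s=b[1]; print(s['ee_pos'],s['wrist_force'],s['grip_width'],abs(s['qd']).max(),s['time'])
cv2.imwrite('pics/w10z.png',cv2.resize(b[0]['frame'][140:350,90:390,::-1],None,fx=2.6,fy=2.6))
E
```

```text
[414.39035179 262.93033941 155.89914171] [-2.83938884 11.56969912 -0.53388688] 10.756516522839487 0.0022265408526265444 12.1167
```

View pics/w10z.png

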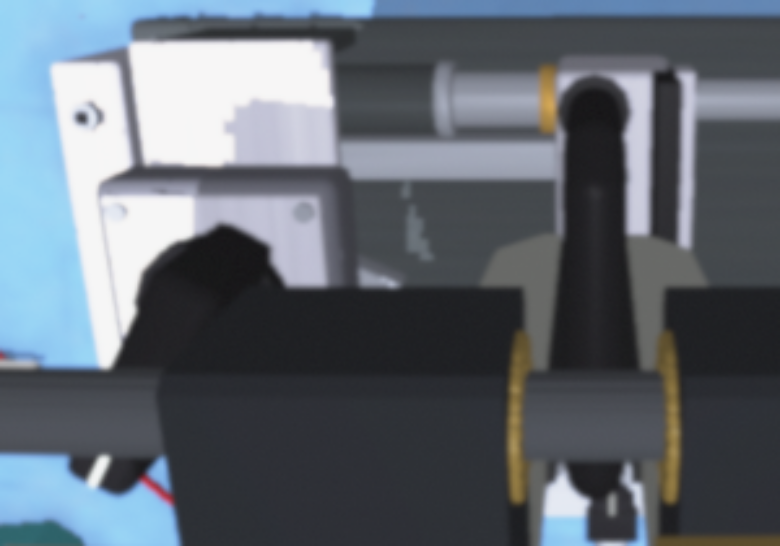

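The isolator is still off, with its white line at lower left (97,470). The bow bar is pinched between both pads, the marker sits at (612,505) just beyond the bar's end, and the arm is at rest.

```bash
python3 -c "
from cell import robot
print(robot.sign_off())"
```

```text
the job is handed in; nothing more can be done
None
```

The jig is open and handed in at about 12 s of the 48 s: isolator off, jaw pulled back, and the gripper still holding it at the marker.

- **Isolator:** I pushed the handle's tail round with the closed fingers. The first push landed on the end face, so I shifted 9 mm and pushed again. The handle snapped over with the jaw still shut, and later wrist and scene views show it off.
- **Jaw:** I pinched the bow handle from above with a 40 N grip and pulled slowly. The jaw never slipped or moved back.
- **Last checks:**
  - The gap from jaw pointer to marker, measured from three views with the jaw shut, was 48.3–48.8 mm.
  - The jaw travel measured 48.1–48.2 mm, and I then pulled about 0.3–0.4 mm more. That puts the two pointers within about 0.5 mm of each other.
  - The arm was at rest, with about 11.6 N spring pull at the wrist and the fingers 10.8 mm apart on the bar.
  - The marker's position along the rule is unchanged, to within 0.3 mm.
  - The loose things looked untouched in the top view; I did not measure them.
- **Not directly confirmed:** at the end the bar hides the jaw's own pointer from the wrist camera, so "level" comes from measured travel and was not seen directly. Triangulated heights for the two pointer tips came out at 45 and 54 mm, against 50 mm in the text. That shifts the gap figure by less than about 1 mm.

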